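# Point out the film-loading kit before lights-out

## Task

Before the lights go out for film loading, point out the kit standing close in front of you (not the gear at the far end of the worktop), in the order it will be used: first the film cassette that stands upright, then the wire film reel, then the smaller of the two film tanks. Point from above, bringing the fingertips to two or three centimetres over the middle of each thing's top without touching it; stay there two full seconds over the cassette and again over the reel, and finish the job still pointing at the small tank. Lift well clear in between, do not dip down over the lying cassette, the big tank or the loupe, and touch or shift nothing.

Things in the scene. Friction and masses are not known exactly. Their poses are not given: they have to be found in the camera images.
- cassette_upright: Grey 35 mm film cassette standing on its end, 25 x 28 mm in plan, 51 mm high including the dark spool knob; from above it looks like a small dark disc. Origin: centre of its underside on the worktop, z up. It and the five other things of the kit are loose and stand in any order on a grid of two rows of three, about 0.15 m apart, on the worktop close in front of the robot; similar gear at the far end of the worktop, beyond x = 0.75 m, is not part of the kit
- cassette_upright_top (a point): centre of the top of the upright cassette, 51 mm above the worktop; point here first
- reel: Spiral film reel of bright wire, two open round flanges, 66 mm diameter, 40 mm high, lying flat with its axis upright. Origin: centre of its underside, z up
- reel_top (a point): centre of the top of the reel, 40 mm above the worktop; point here second
- tank_small: The smaller film tank: plain metal can with push-on lid and round cap, 70 mm diameter, 91 mm high to the top of the cap (shoulder at 79 mm). Origin: centre of its underside, z up
- tank_small_top (a point): centre of the top of the small tank's cap, 91 mm above the worktop; point here last and stay
- cassette_lying: Film cassette of the same make lying on its side, 25 mm high as it lies, 51 mm long; not to be pointed at. Origin: centre of its end face, about 13 mm above the worktop; its own z runs level along its length
- cassette_lying_middle (a point): middle of the lying cassette, about 13 mm above the worktop
- tank_large: The larger film tank, same shape, 91 mm diameter, 144 mm high; not to be pointed at. Origin: centre of its underside, z up
- loupe_black: Black focusing loupe, a round stepped barrel standing upright, 46 mm diameter, 58 mm high; not to be pointed at. Origin: centre of its underside, z up
Not all that is in view belongs to the job. What is shaped like the tank_small but blue is not meant.

How it is judged:
By the outcome, as a careful person would: the job done as asked, in the order asked, and still so for the second after the job is handed in, with the robot touching nothing.
It also fails if it takes over 48 s, if anything falls off the work surface, if the arm or the gripper's body presses on something with over 40 N, if the wrist force passes 120 N, or if a joint passes its speed limit or range.

## Robot

A 7-joint arm with a two-finger parallel gripper is mounted at the origin on the work surface; the furniture and walls round the work are solid. World frame = base frame: x ahead of the robot, y to its left, z up, the work surface at z = 0. Lengths are in m, angles in rad, forces in N, time in s.
With the tool pointing down it reaches from about 0.425 to 0.8 m from the base axis. Payload 8.3 kg.
Tool frame: the origin (TCP) lies midway between the tips of the shut fingers; the grasp point (between the pads) lies 19 mm behind it; z points along the fingers, y is the line along which they close (so a half turn about z gives the same grasp; the last joint's range is limited). The gripper opens to 85 mm and grips with 20 to 120 N. Pads are 22 mm wide; open, the fingers measure 114 mm over their backs; the gripper's body (76 mm by 85 mm) begins 54 mm behind the grasp point. The pads swing forward as they close: fully open they stand 13 mm farther back than shut.
Start: joints at [1.126, 0.383, 0.016, 1.37, -0.006, 1.388, -0.046], TCP at [0.233, -0.58, 0.231] pointing down, gripper open.
Joint ranges: [-2.95, 2.95], [-0.25, 2.06], [-1.52, 1.56], [0.18, 2.33], [-1.44, 4.58], [0.02, 2.06], [-3.01, 3.01]. Speed limits (rad/s): [2.39, 2.39, 3.01, 3.01, 3.14, 3.14, 3.14].

## Interface

Orientations are given as a rotation vector (axis times angle).
In Python, from cell import reach, servo_line, move_j, release, clamp, wait, ik, grab_frame, MotionError, close_job, get_time_s, get_joint_positions, get_joint_vel, get_joint_efforts, get_position, get_eef_rot, get_wrist_force, get_torque, get_opening, get_gripper_force gives the robot as it stands. Calls block until the motion is done:
- reach(position, orientation): joint-space move of the TCP to a pose.
- servo_line(position, ori=None, feed=0.15, guard=None): straight line of the TCP; ori=None keeps the orientation; feed is the mean speed in m/s. With guard (N) it stops when the force on the tool has changed by that much, and returns True; else False.
- move_j(angles): joint-space move.
- release() and clamp(squeeze=None): open the fingers fully, or close them until they stop; squeeze is the grip in N (None keeps the last).
- wait(seconds).
- ik(position, orientation): joint angles nearest the present ones, or None.
- grab_frame(name): name is "scene" or "side" or "wrist"; returns a dict with "frame" (400x640x3 uint8, blue, green, red), "fx", "fy", "cx", "cy" (pixels), "world_from_camera" (4x4, takes a point from camera to world coordinates); the wrist camera has in their place "tool_from_camera" (4x4, takes a point from camera to tool coordinates, whose origin is the TCP and whose axes are the flange's). Camera axes: x right, y down, z forward; pixel columns grow to the right and rows downward; lengths in m; the calibration is good to about 2 mm. A picture is of the moment at which its call begins: read the wrist's pose just before it. There is no depth.
A pose or a line that the arm cannot do raises MotionError and nothing moves.
- close_job(): hands the job in; it is judged then, once.
Readings, each from a call of its own:
- get_time_s(): time.
- get_joint_positions(): joint angles.
- get_joint_vel(): joint speeds.
- get_joint_efforts(): joint torques, N m.
- get_position(): TCP position.
- get_eef_rot(): TCP orientation.
- get_wrist_force(): force on the tool from outside, world axes, zero at the start.
- get_torque(): the same for the moment, N m.
- get_opening(): finger opening in m.
- get_gripper_force(): force on a finger pad.
Only numpy, scipy, OpenCV 4.12 (cv2) and the standard library are available. Lean on these libraries where they do the work, as an engineer would, in place of code of your own. Each camera call takes 0.05 s, during which the arm holds its last target. There are 200 camera calls.

## Working session

There is one attempt and no reset: what is moved stays moved. The work goes in short steps, each a Python script; the robot and the scene stay as the last script left them, time stands still between calls to the robot, and variables do not carry over. Pictures are saved under pics/ and viewed, at most 10 in all, crops included, and the job is handed in when it is done.

```bash
mkdir -p pics; python3 - <<'E'
from cell import *
import cv2,pickle
d={}
for n in("scene","side"):
    f=grab_frame(n);d[n]=f;cv2.imwrite(f"pics/{n}.png",f["frame"]);print(n,f["fx"],f["cx"],f["world_from_camera"].round(3).tolist())
pickle.dump(d,open("d.pkl","wb"));print(get_time_s(),get_eef_rot(),get_opening())
E
```

```text
scene 369.2637891280035 322.05356300945357 [[0.058, 0.72, -0.691, 1.06], [0.998, -0.049, 0.033, -0.266], [-0.009, -0.692, -0.722, 0.732], [0.0, 0.0, 0.0, 1.0]]
side 394.53253852734565 313.3170979903716 [[-1.0, -0.004, 0.006, 0.478], [-0.007, 0.485, -0.874, 0.505], [0.0, -0.874, -0.485, 0.513], [0.0, 0.0, 0.0, 1.0]]
0.1 [-3.08276829e+00 -5.95806760e-01  6.23803405e-04] 0.0854463984641191
```

View pics/scene.png

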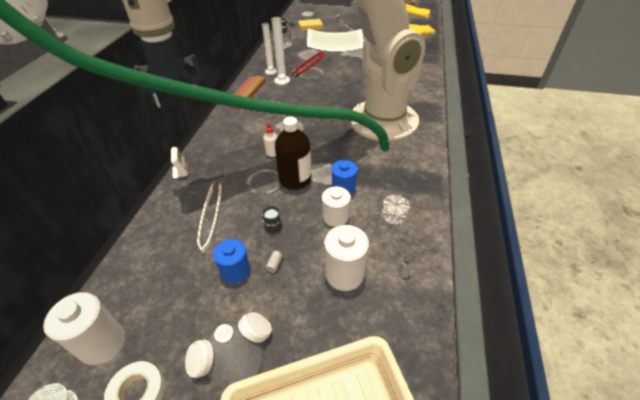

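View pics/side.png

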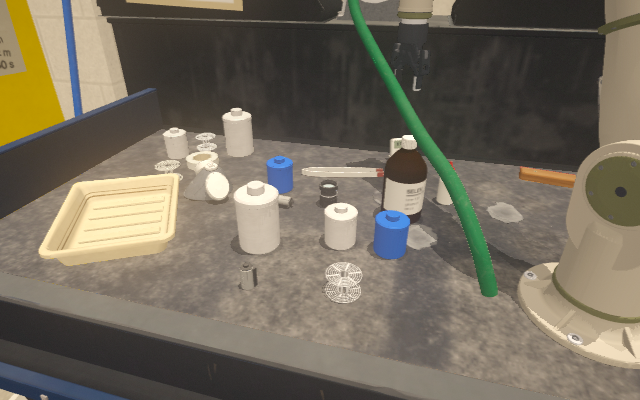

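The scene view shows the near kit in two rows: loupe (272,218), small white tank (336,207) and reel (396,208), then lying cassette (274,262), big tank (346,258) and upright cassette (404,270). The blue cans at (344,178) and (232,262) are not meant. The white can and reels at the far end (side view 176,143 and 167,168) are beyond x = 0.75. A green hose hangs across the work, so I'll triangulate it along with the targets.

```bash
cat > h.py <<'E'
import pickle,cv2,numpy as np
d=pickle.load(open("d.pkl","rb"))
def ray(f,u,v):
    T=np.array(f["world_from_camera"]);r=T[:3,:3]@[(u-f["cx"])/f["fx"],(v-f["cy"])/f["fy"],1]
    return T[:3,3],r/np.linalg.norm(r)
def onz(n,u,v,z):
    o,r=ray(d[n],u,v);return (o+r*(z-o[2])/r[2])[:2].round(4)
def tri(a,b):
    (o,r),(p,s)=ray(d["scene"],*a),ray(d["side"],*b)
    t=np.linalg.lstsq(np.c_[r,-s],p-o,rcond=None)[0]
    A,B=o+r*t[0],p+s*t[1];return (A+B)/2,np.linalg.norm(A-B)
E
python3 - <<'E'
from h import *
for n,s,i,z in[("cas",(404,264),(247,266),.051),("reel",(396,207),(343.5,271),.04),("tank",(336,193),(341,208),.091),("big",(347,235),(256,188),.144),
 ("loupe",(272,212),(329,185),.058),("lying",(274,262),(286,201),.02),("blue",(345,166),(393,216),.091),("blue2",(231,245),(280,160),.091),("bottle",(291,123),(408,142),.2)]:
    p,e=tri(s,i);print(n,onz("scene",*s,z),onz("side",*i,z),p.round(3),e.round(4))
def green(n):
    h=cv2.cvtColor(d[n]["frame"],cv2.COLOR_BGR2HSV);return cv2.inRange(h,(50,120,40),(85,255,255))
def cl(n,byrow):
    m=green(n);m=m if byrow else m.T
    return [((np.nonzero(l)[0].mean(),k) if byrow else (k,np.nonzero(l)[0].mean())) for k,l in enumerate(m) if l.sum()>255*4]
S=cl("scene",False);B=cl("side",True)
for s in S[10::25]:
    q=[(tri(s,b)[1],b) for b in B];e,b=min(q);print(np.round(s),np.round(b),tri(s,b)[0].round(3),round(e,4))
a=cv2.resize(d["scene"]["frame"][160:310,220:440],None,fx=3.6,fy=3.6,interpolation=cv2.INTER_CUBIC)[:, :396*2]
b=cv2.resize(d["side"]["frame"][170:320,220:430],None,fx=2.6,fy=2.6,interpolation=cv2.INTER_CUBIC)
cv2.imwrite("pics/crop1.png",a);cv2.imwrite("pics/crop2.png",b)
E
```

```text
cas [ 0.6178 -0.0678] [ 0.6012 -0.0525] [ 0.607 -0.065  0.038] 0.0057
reel [ 0.4405 -0.0487] [ 0.4266 -0.0531] [ 0.431 -0.049  0.038] 0.012
tank [ 0.4307 -0.2012] [ 0.4255 -0.1895] [ 0.425 -0.2    0.085] 0.0004
big [ 0.6025 -0.1944] [ 0.595  -0.1767] [ 0.597 -0.193  0.136] 0.0018
loupe [ 0.4527 -0.3595] [ 0.445  -0.3525] [ 0.446 -0.361  0.052] 0.003
lying [ 0.5731 -0.3547] [ 0.5511 -0.3387] [ 0.557 -0.359  0.004] 0.01
blue [ 0.3331 -0.1692] [ 0.3237 -0.1596] [ 0.323 -0.168  0.084] 0.0034
blue2 [ 0.572  -0.4397] [ 0.5703 -0.4273] [ 0.57  -0.44   0.086] 0.0032
bottle [ 0.2867 -0.3031] [ 0.282  -0.2809] [ 0.276 -0.303  0.192] 0.0016
[10. 16.] [352.   0.] [ 0.365 -0.769  0.47 ] 0.0512
[35. 34.] [352.   0.] [ 0.372 -0.737  0.457] 0.021
[60. 48.] [354.   3.] [ 0.375 -0.704  0.442] 0.0003
[85. 62.] [356.  16.] [ 0.367 -0.677  0.411] 0.0006
[110.  70.] [361.  26.] [ 0.357 -0.643  0.389] 0.0001
[135.  77.] [366.  37.] [ 0.345 -0.607  0.366] 0.0001
[160.  84.] [373.  49.] [ 0.331 -0.568  0.342] 0.0003
[185.  90.] [379.  61.] [ 0.32  -0.524  0.32 ] 0.0001
[210.  95.] [388.  75.] [ 0.303 -0.479  0.296] 0.0005
[235. 100.] [396.  91.] [ 0.29  -0.428  0.27 ] 0.0008
[260. 105.] [400. 104.] [ 0.287 -0.373  0.255] 0.0004
[285. 110.] [415. 127.] [ 0.261 -0.316  0.221] 0.0007
[310. 112.] [425. 143.] [ 0.254 -0.254  0.208] 0.0004
[335. 113.] [443. 166.] [ 0.231 -0.189  0.187] 0.0
[360. 118.] [459. 196.] [ 0.217 -0.119  0.16 ] 0.001
[385. 142.] [488. 279.] [ 0.175 -0.03   0.043] 0.0004
```

View pics/crop1.png

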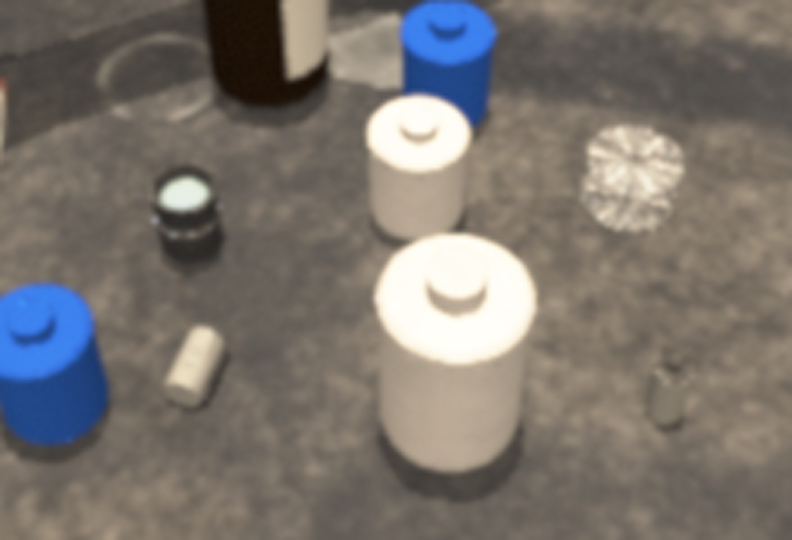

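View pics/crop2.png

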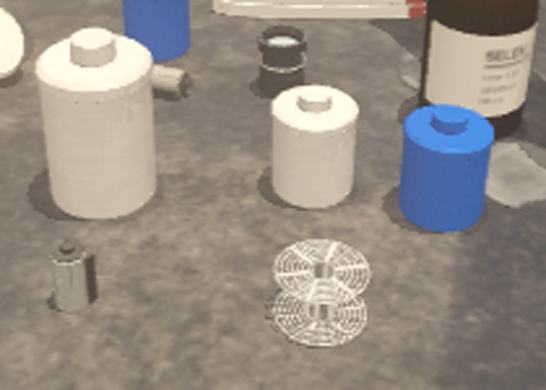

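Crop 1 confirms the targets. The upright cassette's dark knob is at scene (406.7,260), the reel's top flange at (396.4,204.4) and the small white tank's cap at (336.4,194). The hose runs across between the arm and the kit (z≈0.2–0.35 at azimuth −45…−60°), so I'll rise over it before swinging.

```bash
cat > m.py <<'E'
from cell import *
import numpy as np,cv2
from scipy.spatial.transform import Rotation as R
def down(az):
    t=(az+np.pi/2)/2;return np.pi*np.array([np.cos(t),np.sin(t),0])
E
python3 - <<'E'
from m import *
from h import tri
for s,i in[((406.7,260),(246.2,264.6)),((396.4,204.4),(343.8,273.5)),((336.4,193.9),(341.2,208.8))]:print(tri(s,i)[0].round(4),tri(s,i)[1].round(4))
o=get_eef_rot();clamp()
up=[.19,-.47,.5]
print(ik(up,o));
servo_line(up,feed=.2)
print(get_joint_positions(),get_time_s())
P=[.5,-.12,.42];q=ik(P,down(np.arctan2(P[1],P[0])));print(q)
E
```

```text
[ 0.6048 -0.0591  0.048 ] 0.0021
[ 0.4279 -0.0459  0.0386] 0.004
[ 0.4246 -0.1997  0.0824] 0.0011
[ 1.10443807  0.16064843  0.02436399  1.06114967 -0.00421036  1.92165793
 -0.06191556]
[ 1.10785302  0.16012083  0.02002913  1.06428182 -0.0034421   1.91920972
 -0.06250755] 2.4833
[ 0.59140277  0.15875075 -0.49698388  1.25906691  0.07656705  1.74222002
 -0.12275506]
```

```bash
python3 - <<'E'
from m import *
import pickle
q=get_joint_positions();q=np.array(q);q[0]-=.97
move_j(q)
P=get_position();o=get_eef_rot();print(P,o,get_wrist_force(),get_time_s())
f=grab_frame("wrist");f["P"]=P;f["o"]=o
T=np.eye(4);T[:3,:3]=R.from_rotvec(o).as_matrix();T[:3,3]=P
f["world_from_camera"]=T@np.array(f["tool_from_camera"]);print(f["world_from_camera"].round(3))
pickle.dump(f,open("w.pkl","wb"));cv2.imwrite("pics/w1.png",f["frame"])
a=[.605,-.06,.076]
print(ik(a,down(np.arctan2(a[1],a[0]))))
E
```

```text
[ 0.49484802 -0.11037296  0.49897369] [-2.45282341e+00 -1.96126308e+00  2.44977542e-03] [-0.22265528  0.03203462 -0.10828506] 4.2083
[[ 0.975 -0.21  -0.069  0.512]
 [-0.221 -0.928 -0.299 -0.033]
 [-0.001  0.307 -0.952  0.641]
 [ 0.     0.     0.     1.   ]]
[ 0.07936334  0.46487584 -0.04338842  1.61209736  0.0222293   1.06510139
 -0.06904537]
```

View pics/w1.png

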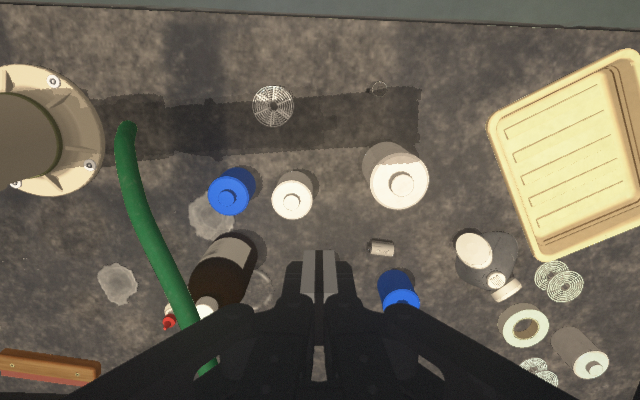

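The wrist view shows the reel at (273,106), the small tank's cap at (292,199), the upright cassette at (378,88) and the blue can at (229,195). I'll cast these onto the planes of their tops.

```bash
python3 - <<'E'
import pickle,cv2,numpy as np
import h
h.d["w"]=f=pickle.load(open("w.pkl","rb"))
for n,u,v,z in[("cas",378,87,.051),("reel",273,105.5,.04),("tank",292,199,.091),("big",401.5,183.5,.144)]:print(n,h.onz("w",u,v,z))
F=f["frame"]
a=cv2.resize(F[65:110,350:405],None,fx=7,fy=7,interpolation=cv2.INTER_CUBIC)
b=cv2.resize(F[80:130,245:300],None,fx=6.3,fy=6.3,interpolation=cv2.INTER_CUBIC)
b=b[:315];cv2.imwrite("pics/w1c.png",np.hstack([a,b]))
E
```

```text
cas [ 0.604  -0.0547]
reel [ 0.4313 -0.0455]
tank [ 0.43   -0.1952]
big [ 0.6003 -0.1917]
```

View pics/w1c.png

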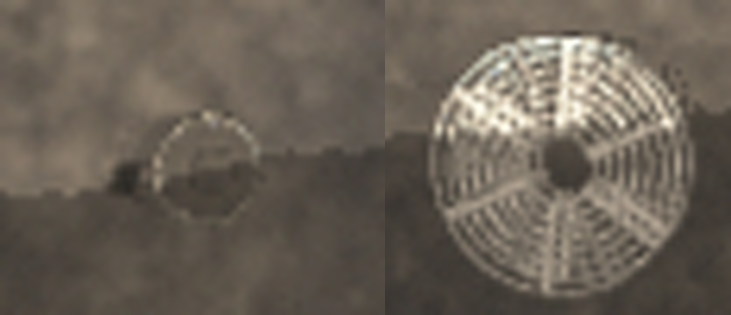

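```bash
python3 - <<'E'
from m import *
def go(p,h,top):
    o=down(np.arctan2(p[1],p[0]));print(ik([*p,h],o))
    servo_line([*p,top],o,feed=.2);servo_line([*p,h],feed=.12)
    print(get_position().round(4) if hasattr(get_position(),'round') else get_position(),get_joint_positions(),get_time_s(),get_wrist_force())
go([.606,-.058],.076,.25);wait(2.6)
print(get_position())
f=grab_frame("scene")["frame"][180:320,300:480]
g=grab_frame("side")["frame"][170:320,180:360]
k=lambda x:cv2.resize(x,(396,330),interpolation=cv2.INTER_CUBIC)
cv2.imwrite("pics/c1.png",np.hstack([k(f),k(g)]))
E
```

```text
[ 0.07711336  0.46646315 -0.04490997  1.60971636  0.02307067  1.06593092
 -0.06958357]
[ 0.6066 -0.0581  0.0769] [ 0.07720792  0.46565034 -0.04498265  1.60883498  0.02311362  1.06617188
 -0.06961198] 7.3917 [ 0.09072806 -0.15581466  0.26381229]
[ 0.60600278 -0.05801999  0.07598165]
```

View pics/c1.png

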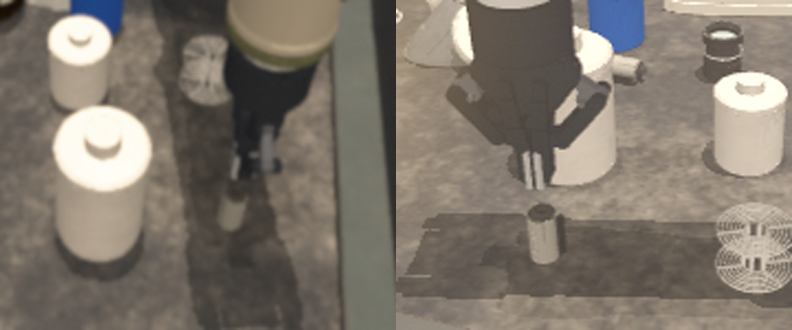

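The side view shows the fingertips about 25 mm over the cassette knob, within about 3 mm sideways, and nothing touched. On to the reel and the small tank.

```bash
python3 - <<'E'
from m import *
k=lambda x:cv2.resize(x,(396,330),interpolation=cv2.INTER_CUBIC)
def go(p,h,top):
    o=down(np.arctan2(p[1],p[0]))
    c=get_position();servo_line([c[0],c[1],top],feed=.15)
    servo_line([*p,top],o,feed=.15);servo_line([*p,h],feed=.1)
im=[]
go([.431,-.046],.065,.22);wait(2.6);print(get_position(),get_time_s(),get_joint_positions())
im.append(k(grab_frame("side")["frame"][150:320,240:444]))
go([.429,-.197],.116,.24);wait(1);print(get_position(),get_time_s(),get_wrist_force())
im.append(k(grab_frame("side")["frame"][150:320,240:444]))
cv2.imwrite("pics/c2.png",np.hstack(im))
E
```

```text
[ 0.43097515 -0.04601902  0.06497929] 16.8167 [ 0.09063878  0.14422916 -0.0619612   2.07436609  0.01120152  0.92336654
 -0.08374254]
[ 0.42897614 -0.19699297  0.11596155] 21.7333 [ 0.36502629  1.50283177 -0.54354366]
```

View pics/c2.png

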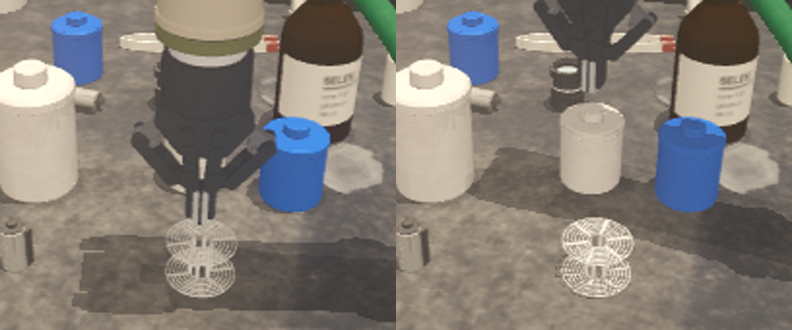

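```bash
python3 - <<'E'
from m import *
print(get_wrist_force(),get_position())
k=lambda x:cv2.resize(x,(396,396),interpolation=cv2.INTER_CUBIC)
a=grab_frame("side")["frame"][170:250,300:380];b=grab_frame("scene")["frame"][150:230,296:376]
cv2.imwrite("pics/c3.png",np.hstack([k(a),k(b)]))
f=grab_frame("side");T=np.linalg.inv(f["world_from_camera"])
for p in(get_position(),[.429,-.197,.091],[.425,-.1995,.091]):
    c=T@[*p,1];print(f["fx"]*c[0]/c[2]+f["cx"],f["fy"]*c[1]/c[2]+f["cy"])
E
```

```text
[ 0.35289536  0.40327283 -0.05838625] [ 0.42900844 -0.19701211  0.11599113]
339.4975476941202 195.6256364786498
339.10154336956725 206.1137947547838
340.9656157907372 205.5013797433422
```

View pics/c3.png

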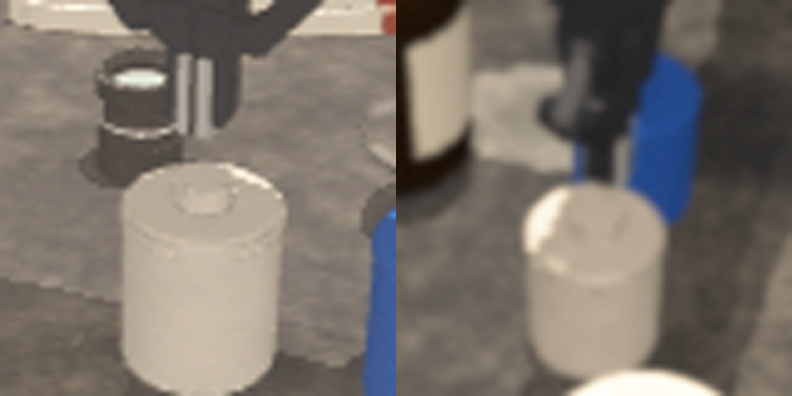

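The fingertips are within about 3 mm of the cap's middle, roughly 25 mm above it, and the wrist force has settled near zero.

```bash
python3 -c "
from cell import *
print(get_time_s(),close_job())"
```

```text
the job is handed in; nothing more can be done
21.9333 None
```

The job is handed in at about 22 s: I pointed at the upright cassette, then the reel, each held 2.6 s, and finished still pointing about 25 mm over the small white tank; the checks showed nothing touched or shifted.

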